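Unlatch the condiment tin and pack the salt shaker

TASK

Lift the paddle latch of the condiment tin, swing its lid back until it stands open past upright, and then stand the salt shaker from beside the tin upright on the floor of the tin next to the jar already packed there. Keep the shaker upright all the way and set it down rather than drop it, and leave the lid open and the other jars standing where they are.

Things in the scene. Friction and masses are not known exactly. Their poses are not given: they have to be found in the camera images.
- tin: Cream rectangular tin fixed to the worktop: 160 mm (its x) by 240 mm (its y) outside, walls 108 mm high, 6 mm thick, floor 8 mm thick. Origin: centre of its underside; +x points from front (latch) to back (hinge), z up; turned up to 0.25 rad. A hidden pawl in the lid catches under a lip in the front wall: with the paddle down the lid cannot be opened.
- tin_lid (a joint): Hinge of the wooden lid, rad: 0 shut, grows as the front edge rises, 1.57 upright, stop at 1.75. Axis along the tin's y through tin point (80, 0, 108) mm. Lid 10 mm thick, top at 118 mm when shut, front edge 162 mm from the axis. It is stiff and stays at whatever angle it is left; 2 to 4 N at the front edge moves it.
- tin_paddle (a joint): Hinge of the steel paddle on the lid, rad: 0 flat, grows as its front end is lifted, stop at 0.6. Lifting draws the pawl back, free at about 0.35; pulling on past the stop raises the lid. A weak spring (1 N at the grip) returns it when let go. Axis parallel to the lid's, 140 mm in front of it and 18 mm above it: tin point (-60, 0, 126) mm when shut.
- paddle_grip (a point): Grip point on the paddle, 55 mm in front of its axis, mid-width: tin point (-115, 0, 126) mm when shut. The plate is 40 mm wide (tin's y), 7 mm thick, with a 10 mm round bead at its front end 72 mm from its axis; it juts 50 mm over the lid's front edge, so fingers from above can pinch its two sides there while it turns between them. A pinch of 25 N holds it, 8 N slips.
- tin_lid_edge (a point): Middle of the lid's front edge, half way up its thickness: 113 mm above the worktop when shut, 160 mm from the hinge axis.
- salt: Salt shaker with clear body and grey domed cap: 44 mm diameter up to 74 mm, then a narrower cap, 90 mm high, about 0.1 kg. Stands alone on the worktop 0.2 to 0.45 m left or right of the tin (a like one among the bottles far off at the left, by the wall, belongs to the room). Origin: centre of its underside, z up its axis.
- jar_packed: Spice jar with a wooden cap, 42 mm diameter, 84 mm high, already standing on the tin's floor in its right-hand (-y) part, under the lid. Origin: centre of its underside, z up. To be left standing.
- jar_dark_cap: Spice jar with a black cap, 49 mm diameter, 108 mm high, standing on the worktop on the other side of the tin from the shaker. Origin: centre of its underside, z up. To be left alone.
- jar_wood_cap: Larger spice jar with a wooden cap, 54 mm diameter, 122 mm high, on the worktop far left. Origin: centre of its underside, z up. To be left alone.
Mind the look-alikes: they are no part of the job. Leave any pink or purple look-alike of the salt alone.

How it is judged:
On the way, in this order (a step that is already met when the one before it is completed fails the run):
1. the paddle is lifted (over 0.25 rad) while the lid is still shut (value of joint tin_paddle above 0.25 rad and value of joint tin_lid below 0.1 rad), for 0.02 s.
2. the lid is swung open (over 1.5 rad) while the shaker is outside the tin (value of joint tin_lid above 1.5 rad and horizontal distance between salt and tin above 0.15 m), for 0.2 s.
At the end, for the whole second after the job is handed in: The lid is open past about upright (over 1.5 rad); the shaker stands upright (within 0.12 rad) and at rest on the tin's floor (within 6 mm); the packed jar stands upright within 30 mm of where it was and the two jars on the worktop are within 30 mm of where they were (value of joint tin_lid above 1.5 rad and x of salt in the frame of tin between -0.06 and 0.06 m and y of salt in the frame of tin between -0.1 and 0.1 m and z of salt in the frame of tin between 0.002 and 0.014 m and angle between each of salt, jar_packed's own z axis and vertical below 0.12 rad and linear speed of salt below 0.02 m/s and distance of each of jar_packed, jar_dark_cap, jar_wood_cap from where it was at the start of the episode below 0.03 m); the robot touches nothing.
It fails at once if the shaker is tipped more than 0.6 rad (angle between salt's own z axis and vertical above 0.6 rad).
It fails at once if a jar is knocked over (angle between any of jar_packed, jar_dark_cap, jar_wood_cap's own z axis and vertical above 0.6 rad).
It fails at once if the shaker falls freely over or into the tin (over 0.7 m/s out of the grip, a drop of some 25 mm) (horizontal distance between salt and tin below 0.14 m and contact force between the fingers and salt below 0.1 N and linear speed of salt above 0.7 m/s).
It also fails if it takes over 64 s, if anything falls off the work surface, if the arm or the gripper's body presses on something with over 40 N, if the wrist force passes 120 N, or if a joint passes its speed limit or range.

ROBOT

A 6-joint arm with a two-finger parallel gripper is mounted at the origin on a cart in front of the work surface, level with it; the furniture and walls round the work are solid. World frame = base frame: x ahead of the robot, y to its left, z up, the work surface at z = 0. Lengths are in m, angles in rad, forces in N, time in s.
With the tool pointing down it reaches from about 0.275 to 0.775 m from the base axis. Payload 14.6 kg.
Tool frame: the origin (TCP) lies at the very end of the fingers, on their centre line; the grasp point (between the pads) lies 19 mm behind it; z points along the fingers, y is the line along which they close (so a half turn about z gives the same grasp; the last joint's range is limited). The gripper opens to 85 mm and grips with 20 to 120 N. Pads are 22 mm wide; open, the fingers measure 114 mm over their backs; the gripper's body (76 mm by 85 mm) begins 54 mm behind the grasp point. The pads swing forward as they close: fully open they stand 13 mm farther back than shut.
Start: joints at [-1.452, 0.263, -0.048, 1.259, 0, 1.415], TCP at [0.142, -0.505, 0.231] pointing down, gripper open.
Joint ranges: [-2.65, 2.65], [-0.89, 1.7], [-1.18, 1.37], [-2.13, 2.11], [-1.35, 1.29], [-3.14, 3.14]. Speed limits (rad/s): [1.89, 1.89, 2.57, 2.79, 3.14, 3.14].

INTERFACE

Orientations are given as a rotation vector (axis times angle).
In Python, from cell import state, get_image, camera_info, sign_off gives the robot as it stands.
- The arm moves only by the shell command python3 -m pendant 'ROWS' [FORCE]. ROWS is JSON, a list of rows, each a list of 7 numbers: the shift along the tool's x, y, z in units of 500 mm (1.0 is 500 mm), then the turn, a rotation vector about the tool's x, y, z in units of 180 degrees (1.0 is 180 degrees), then the opening, from 0 (shut) to 1 (fully open). In form: [[x, y, z, rx, ry, rz, hand], ...]. A call has exactly 10 rows; each row is the pose to reach, as a shift and turn from the pose commanded when the call began, along the tool's axes at that moment, turning the shorter way round; what a row does not reach only later rows make up. A row lasts 1/10 s, in which the tool goes at most 50 mm and 8.59 degrees, less where a joint would pass 70% of its speed; a pose out of reach is approached as far as the arm can. A call with a number of a shift or a turn outside -1 to 1 is refused whole. A call with a gripper value outside its range is refused whole. The fingers move at their own pace and stop on an object; FORCE is the grip in N (left out, the last holds). Time passes only in rows, so rows that repeat a pose let the fingers close, or fill a call up. It gives the time, the measured TCP pose, the force, the opening and the grip force at its end, in the units of the state.
- state(): the state, without advancing time (a new reading comes with each control period).
- get_image(name): name is "scene" or "top" or "wrist"; returns the picture (384x512x3 uint8, red, green, blue); there is no depth.
- camera_info(name): a dict with "camera_matrix" (3x3 intrinsics, pixels), "xyz" and "rotation" of the camera in the world. Camera axes: x right, y up, looking along -z (the intrinsics and any distortion apply to the point x, -y, -z); pixel columns grow to the right and rows downward; lengths in m; the calibration is good to about 2 mm. A picture is of the moment at which its call begins: read the wrist's pose just before it. camera_info takes no time and is no camera call; for the wrist camera it gives the pose at the moment of the call.
- sign_off(): hands the job in; it is judged then, once.
The state is a dict: "clock": time; "qpos": joint angles; "dq": joint speeds; "joint_efforts": joint torques, N m; "ee_pos": TCP position; "eef_rot": TCP orientation; "contact_force": force on the tool from outside, world axes, zero at the start; "ft_torque": the same for the moment, N m; "width": finger opening in m; "grip_force": force on a finger pad.
Only numpy, scipy, OpenCV 4.12 (cv2) and the standard library are available. Lean on these libraries where they do the work, as an engineer would, in place of code of your own. Each camera call takes 0.05 s, during which the arm holds its last target. There are 200 camera calls.

## Working session

There is one attempt and no reset: what is moved stays moved. The work goes in short steps, Python scripts to look and compute and a shell command to move; the robot and the scene stay as the last step left them, time stands still between calls to the robot, and variables do not carry over. Pictures are saved under pics/ and viewed, at most 10 in all, crops included, and the job is handed in when it is done.

```bash
ls; mkdir -p pics
python3 - <<'E'
from cell import *
import cv2,numpy as np
print(state())
for n in("scene","top"):
    im=get_image(n); cv2.imwrite(f"pics/{n}0.png",im[:,:,::-1])
    c=camera_info(n); print(n,c)
E
```

```text
pics
{'clock': 0.0, 'qpos': array([-1.45231114e+00,  2.63513388e-01, -4.89365779e-02,  1.25938392e+00,
        3.02917849e-05,  1.41551302e+00]), 'dq': array([-7.66457823e-04, -6.74314185e-04,  9.61511281e-05, -9.57097898e-04,
        4.48002001e-04,  2.85479278e-04]), 'joint_efforts': array([ 2.00902388e-03, -6.37624240e+01,  3.84557748e+01,  1.41964006e-02,
       -8.27610006e-05,  2.23513479e-05]), 'ee_pos': array([ 0.14191962, -0.50517623,  0.23083017]), 'eef_rot': array([-3.11117898e+00, -4.28551347e-01, -7.75336893e-05]), 'contact_force': array([ 0.67615984, -0.09152032, -0.59536266]), 'ft_torque': array([ 0.00921332, -0.06563165, -0.00644126]), 'grip_force': 0.0, 'width': 0.08538983733843267}
scene {'camera_matrix': array([[362.86344388,   0.        , 252.54022353],
       [  0.        , 362.86344388, 194.38569942],
       [  0.        ,   0.        ,   1.        ]]), 'xyz': array([-0.19673151,  0.77208888,  0.52650757]), 'rotation': array([ 0.57708856, -1.33597409, -1.99984892])}
top {'camera_matrix': array([[373.637955  ,   0.        , 255.36398683],
       [  0.        , 373.637955  , 193.86964861],
       [  0.        ,   0.        ,   1.        ]]), 'xyz': array([0.32631743, 0.08853904, 1.1635572 ]), 'rotation': array([ 0.16143957, -0.17153536, -1.63231316])}
```

View pics/scene0.png

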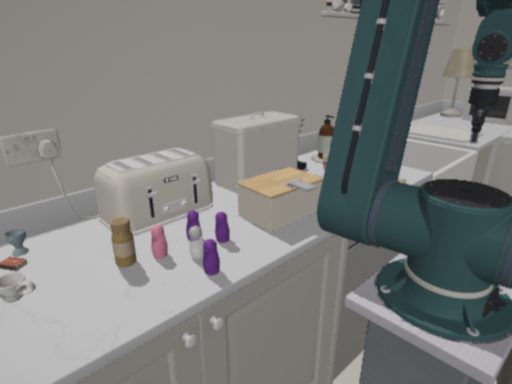

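View pics/top0.png

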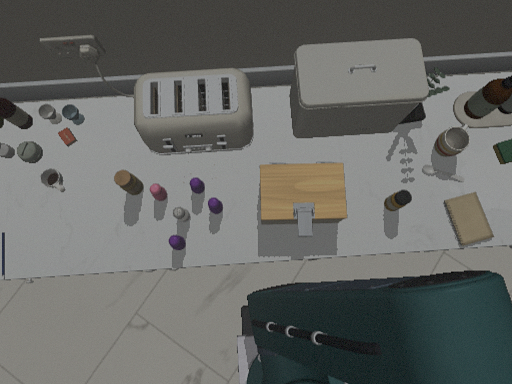

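The scene view shows the clear salt shaker at about (197,243), with purple ones at (193,225), (222,227) and (211,257) and a pink one at (159,242). In the top view the salt is at (181,213), the lid spans (260..346, 163..220) and the paddle is near (305,220). The dark-cap jar is at (398,199) and the wood-cap jar at (128,182).

```bash
cat > h.py <<'E'
import numpy as np,cv2
from scipy.spatial.transform import Rotation as R
from cell import *
def cam(n):
    c=camera_info(n); return c["camera_matrix"],np.array(c["xyz"]),R.from_rotvec(c["rotation"])
def ray(c,uv):
    K,o,r=c; p=np.linalg.inv(K)@np.array([uv[0],uv[1],1.]); return o,r.apply([p[0],-p[1],-p[2]])
def onz(c,uv,z):
    o,d=ray(c,uv); return o+d*(z-o[2])/d[2]
def proj(c,X):
    K,o,r=c; p=r.inv().apply(np.array(X)-o); p=K@np.array([p[0],-p[1],-p[2]]); return p[:2]/p[2]
def tri(a,b):
    o1,d1=a;o2,d2=b; s=np.linalg.lstsq(np.c_[d1,-d2],o2-o1,rcond=None)[0]
    p,q=o1+d1*s[0],o2+d2*s[1]; return (p+q)/2,np.linalg.norm(p-q)
E
python3 - <<'E'
from h import *
T=cam("top");S=cam("scene")
t=cv2.imread("pics/top0.png");s=cv2.imread("pics/scene0.png")
hsv=cv2.cvtColor(t,cv2.COLOR_BGR2HSV)
m=cv2.inRange(hsv,(8,80,110),(28,255,255)); 
cs,_=cv2.findContours(m,0,1)
c=max(cs,key=cv2.contourArea); print(cv2.boundingRect(c))
P=np.array([onz(T,p[0],.118)[:2] for p in cv2.convexHull(c)],np.float32)
rc=cv2.minAreaRect(P);print(rc,cv2.boxPoints(rc))
# paddle: points along
for uv in [(305,235),(304,208)]: print("paddle",onz(T,uv,.128))
for uv in [(398,199),(128,182)]: print(onz(T,uv,.1))
for h in(.0,.045,.09): print("salt top",onz(T,(181,213),h),"scene",onz(S,(196,243),h))
hs=cv2.cvtColor(s,cv2.COLOR_BGR2HSV)
for nm,lo,hi in(("purple",(130,100,30),(150,255,255)),("pink",(160,70,80),(180,255,255))):
  for I,C in((hsv,T),(hs,S)):
    for k in cv2.findContours(cv2.inRange(I,lo,hi),0,1)[0]:
      if cv2.contourArea(k)>40: 
        x,y,w,h=cv2.boundingRect(k); print(nm,(x,y,w,h),onz(C,(x+w/2,y+h/2),.045)[:2])
a=cv2.resize(t[130:260,110:240],(520,520),interpolation=2)
b=cv2.resize(s[200:280,150:240],None,fx=6,fy=6,interpolation=2)
out=np.zeros((600,800,3),np.uint8); out[:400,:400]=cv2.resize(a,(400,400)); out[:356,400:]=cv2.resize(b,(400,356)); 
out[400:,:400]=cv2.resize(t[160:240,230:390],(400,200),interpolation=2);cv2.imwrite("pics/crop1.png",out)
E
```

```text
(260, 163, 87, 57)
((0.5495368242263794, -0.0606808140873909), (0.2415936291217804, 0.16156388819217682), 87.35440826416016) [[ 0.46326527 -0.17762014]
 [ 0.624657   -0.18507761]
 [ 0.63580835  0.05625851]
 [ 0.47441667  0.06371598]]
paddle [ 0.42119895 -0.05485527  0.128     ]
paddle [ 0.49689361 -0.059304    0.128     ]
[ 0.50929658 -0.33786445  0.1       ]
[0.61363865 0.44398254 0.1       ]
salt top [0.5284713  0.31048466 0.        ] scene [0.57563017 0.26544174 0.        ]
salt top [0.52065309 0.30190102 0.045     ] scene [0.5096173  0.30874429 0.045     ]
salt top [0.51283489 0.29331739 0.09      ] scene [0.44360443 0.35204684 0.09      ]
purple (169, 236, 11, 11) [0.43601228 0.32351658]
purple (208, 198, 11, 11) [0.54317939 0.20238916]
purple (190, 178, 11, 12) [0.60796365 0.25495462]
purple (203, 240, 16, 35) [0.42641109 0.32308584]
purple (216, 213, 13, 29) [0.52950762 0.20325181]
purple (187, 211, 12, 22) [0.61628765 0.24402002]
pink (150, 184, 11, 16) [0.59111377 0.3781574 ]
pink (152, 226, 15, 32) [0.58045902 0.37544506]
```

View pics/crop1.png

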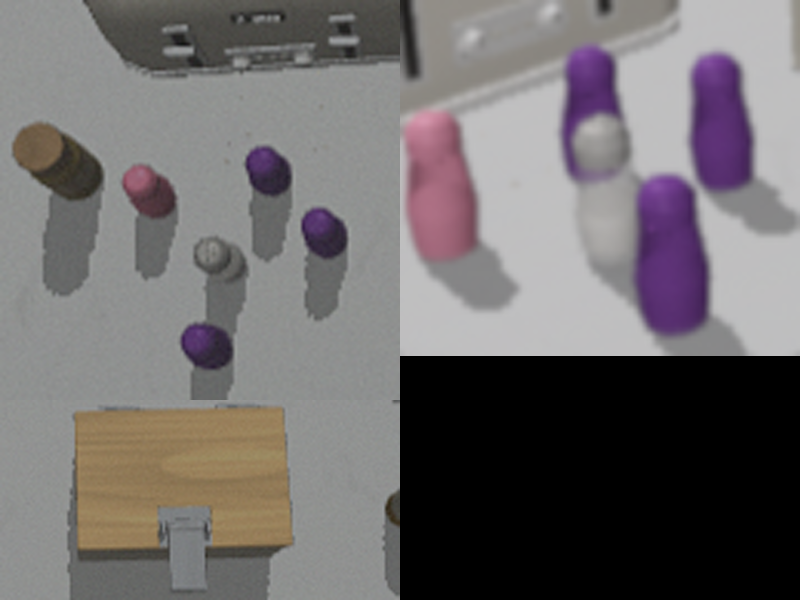

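```bash
cat >> h.py <<'E'
TIN=np.array([.5503,-.0607,0]);YAW=-.046
def tw(p): return TIN+R.from_euler('z',YAW).apply(p)
def rel(p,yaw,pitch=0):
    """rows' numbers for TCP p, tool x at world yaw, tool down; pitch>0 tips fingers towards tool +x"""
    s=state(); r=R.from_rotvec(s["eef_rot"])
    t=R.from_euler('z',yaw)*R.from_euler('x',np.pi)*R.from_euler('y',pitch)
    print("from",np.round(s["ee_pos"],4),"rel",np.round(np.r_[r.inv().apply(np.array(p)-s["ee_pos"])/.5,(r.inv()*t).as_rotvec()/np.pi],4))
E
python3 - <<'E'
from h import *
T=cam("top")
print("bin bottom",onz(T,(300,135),0),onz(T,(420,120),0)); 
S=cam("scene")
o,d=ray(T,(302,103)); print("bin top corner",[onz(T,(302,103),z) for z in(.15,.2,.25)])
print("scene bin front left top", [proj(S,onz(T,(302,103),z)) for z in (.15,.2,.25)])
print("cap",onz(T,(178.6,212.9),.083))
g=tw([-.115,0,.126]);print(g)
rel([g[0],g[1],.2],YAW); rel([g[0],g[1],.104],YAW)
E
```

```text
bin bottom [ 7.61805431e-01 -8.76309222e-02  2.22044605e-16] [ 0.78709516 -0.49033384  0.        ]
bin top corner [array([ 0.8039047 , -0.07995376,  0.15      ]), array([ 0.78034475, -0.07164181,  0.2       ]), array([ 0.75678479, -0.06332985,  0.25      ])]
scene bin front left top [array([234.13406591, 153.37625317]), array([236.34652821, 141.78634994]), array([238.69835775, 129.46637647])]
cap [0.51482566 0.30165132 0.083     ]
[ 0.43542165 -0.05541187  0.126     ]
from [ 0.1419 -0.5052  0.2309] rel [ 8.084e-01 -7.073e-01  6.250e-02 -3.000e-04  0.000e+00  1.018e-01]
from [ 0.1419 -0.5052  0.2309] rel [ 8.083e-01 -7.071e-01  2.545e-01 -3.000e-04  0.000e+00  1.018e-01]
```

```bash
python3 -m pendant '[[0.08,-0.07,0.01,0,0,0.02,1],[0.16,-0.14,0.01,0,0,0.04,1],[0.24,-0.21,0.02,0,0,0.06,1],[0.32,-0.28,0.03,0,0,0.08,1],[0.4,-0.35,0.03,0,0,0.1018,1],[0.48,-0.42,0.04,0,0,0.1018,1],[0.56,-0.49,0.05,0,0,0.1018,1],[0.64,-0.56,0.06,0,0,0.1018,1],[0.72,-0.63,0.06,0,0,0.1018,1],[0.79,-0.69,0.0625,0,0,0.1018,1]]' 40
python3 - <<'E'
from h import *
g=tw([-.115,0,.126])
rel([g[0],g[1],.2],YAW); rel([g[0],g[1],.104],YAW)
cv2.imwrite("pics/w1.png",get_image("wrist")[:,:,::-1])
c=cam("wrist"); print(proj(c,g),[proj(c,tw(p)) for p in ([-.132,.02,.126],[-.132,-.02,.126])])
E
```

```text
clock: 1.1
ee_pos: [0.4153, -0.0858, 0.2006]
eef_rot: [3.141, -0.072, -0.0]
contact_force: [0.1, -1.2, 0.1]
width: 0.0854
grip_force: 0.0
from [ 0.4153 -0.0858  0.2006] rel [ 0.0373 -0.0626  0.0013  0.      0.     -0.    ]
from [ 0.4153 -0.0858  0.2006] rel [ 0.0373 -0.0626  0.1933  0.      0.     -0.    ]
[225.63079314 184.12020298] [array([202.30563459, 203.37363876]), array([250.17005497, 203.67412137])]
```

View pics/w1.png

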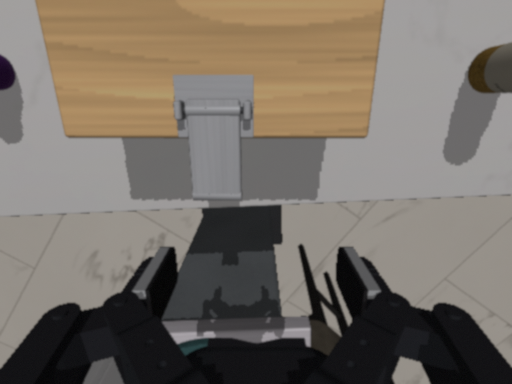

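The wrist view shows the paddle squarely below. Its front end is at row ~197, cols 192–242, and the lid's front edge at row 136. The arm was still settling, so I'll measure again at rest.

Run:
```python
from h import *
c=cam("wrist");im=get_image("wrist")
hsv=cv2.cvtColor(im,cv2.COLOR_RGB2HSV)
m=cv2.inRange(hsv,(8,80,90),(28,255,255));m[:,470:]=0
k=max(cv2.findContours(m,0,1)[0],key=cv2.contourArea)
y=cv2.boundingRect(k);print("lid",y)
h=k[:,0,:]; f=h[h[:,1]>y[1]+y[3]-4]; print("front corners",f[f[:,0].argmin()],f[f[:,0].argmax()],[proj(c,tw(p)) for p in([-.082,.12,.118],[-.082,-.12,.118])])
print([onz(c,q,.118) for q in (f[f[:,0].argmin()],f[f[:,0].argmax()])],tw([-.082,.12,.118]),tw([-.082,-.12,.118]))
g=cv2.cvtColor(im,cv2.COLOR_RGB2GRAY)
for r in(150,165,180): print(r,g[r,180:256:2])
print(g[180:215:1,217])
g=tw([-.115,0,.126]); rel([g[0],g[1],.104],YAW)
```

```text
lid (46, 0, 348, 141)
front corners [ 76 138] [373 139] [array([ 76.3674999 , 141.08413146]), array([374.6452582 , 142.92004167])]
[array([0.4763578 , 0.06262401, 0.118     ]), array([ 0.46606916, -0.1751829 ,  0.118     ])] [0.47390479 0.06294373 0.118     ] [ 0.46286869 -0.17680239  0.118     ]
150 [106 107 106 106 106 106 106 106 106 125 132 135 136 137 136 138 138 136
 136 138 137 136 136 136 134 133 133 134 135 135 136 134 134 124 100 106
 106 106]
165 [105 106 106 106 106 106 106 107 106 113 132 133 136 137 136 137 137 136
 135 136 137 135 135 135 133 132 132 134 135 135 134 133 133 124  97 106
 105 106]
180 [106 106 105 106 107 106 106 106 107 106 127 133 136 138 136 136 137 138
 135 135 135 136 133 133 133 131 131 133 134 134 133 133 132 124 100 105
 105 106]
[135 135 135 135 134 134 134 134 134 134 134 134 134 133 135 133 130 131
 137 131 118 103  92  95 104 105 106 105  99  78  49  37  35  35  35]
from [ 0.4166 -0.0832  0.2004] rel [ 0.0354 -0.0567  0.1929 -0.0004  0.      0.0023]
```

```bash
sed -i 's/TIN=np.array(.*)/TIN=np.array([.5525,-.0600,0])/;s/\]);YAW=.*/]);YAW=-.046/' h.py; grep TIN= h.py
python3 -m pendant '[[0.04,-0.058,0,0,0,0.002,1],[0.04,-0.058,0,0,0,0.002,1],[0.04,-0.058,0.05,0,0,0.002,0.85],[0.04,-0.058,0.1,0,0,0.002,0.85],[0.04,-0.058,0.15,0,0,0.002,0.85],[0.04,-0.058,0.18,0,0,0.002,0.85],[0.04,-0.058,0.193,0,0,0.002,0.85],[0.04,-0.058,0.193,0,0,0.002,0.85],[0.04,-0.058,0.193,0,0,0.002,0.8],[0.04,-0.058,0.193,0,0,0.002,0.8]]' 45
python3 - <<'E'
from h import *
g=tw([-.115,0,.126]); rel([g[0],g[1],.104],YAW)
E
```

```text
TIN=np.array([.5525,-.0600,0]);YAW=-.046
clock: 2.2
ee_pos: [0.4365, -0.0601, 0.105]
eef_rot: [3.14, -0.082, 0.002]
contact_force: [0.3, -0.0, 0.5]
width: 0.0684
grip_force: 0.0
from [ 0.4365 -0.0601  0.105 ] rel [ 0.0016 -0.011   0.0021  0.0001 -0.0004 -0.002 ]
```

```bash
python3 -m pendant '[[0.0015,-0.01,0.002,0,0,-0.002,0.8],[0.0015,-0.01,0.002,0,0,-0.002,0.8],[0.0015,-0.01,0.002,0,0,-0.002,0.6],[0.0015,-0.01,0.002,0,0,-0.002,0.3],[0.0015,-0.01,0.002,0,0,-0.002,0.3],[0.0015,-0.01,0.002,0,0,-0.002,0.3],[0.0015,-0.01,0.002,0,0,-0.002,0.3],[0.0015,-0.01,0.002,0,0,-0.002,0.3],[0.0015,-0.01,0.002,0,0,-0.002,0.3],[0.0015,-0.01,0.002,0,0,-0.002,0.3]]' 45
python3 - <<'E'
from h import *
print(state()["grip_force"],camera_info("wrist")["xyz"])
cv2.imwrite("pics/w2.png",get_image("wrist")[:,:,::-1])
# grip path (grasp point) relative to start, in tin x,z, for paddle p then lid q
P0=np.array([-.115,.126])
for p,q in[(.2,0),(.4,0),(.6,0)]+[(.6,x) for x in(.2,.4,.6,.8,1.,1.2,1.3,1.4,1.5)]:
    v=np.array([-.14-.055*np.cos(p),.018+.055*np.sin(p)])
    w=np.array([v[0]*np.cos(q)+v[1]*np.sin(q),-v[0]*np.sin(q)+v[1]*np.cos(q)])+[.08,.108]
    print(p,q,np.round((w-P0)*[1,-1]/.5,3))
E
```

```text
clock: 3.2
ee_pos: [0.4371, -0.0547, 0.1033]
eef_rot: [-3.14, 0.072, -0.0]
contact_force: [0.0, 5.7, 3.6]
width: 0.0389
grip_force: 44.8
44.83384498860687 [ 0.52220943 -0.05821275  0.24630702]
0.2 0 [ 0.002 -0.022]
0.4 0 [ 0.009 -0.043]
0.6 0 [ 0.019 -0.062]
0.6 0.2 [ 0.046 -0.134]
0.6 0.4 [ 0.087 -0.199]
0.6 0.6 [ 0.139 -0.254]
0.6 0.8 [ 0.202 -0.298]
0.6 1.0 [ 0.272 -0.329]
0.6 1.2 [ 0.347 -0.345]
0.6 1.3 [ 0.385 -0.348]
0.6 1.4 [ 0.424 -0.346]
0.6 1.5 [ 0.462 -0.341]
```

View pics/w2.png

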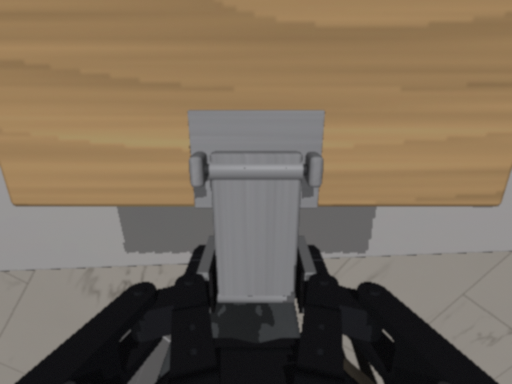

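The view shows both pads on the sides of the paddle (cols 212–300, around row 270), with a 39 mm opening and 45 N. Next I'll lift.

```bash
python3 -m pendant '[[0.002,0,-0.022,0,0,0,0.3],[0.009,0,-0.043,0,0,0,0.3],[0.014,0,-0.053,0,0,0,0.3],[0.019,0,-0.062,0,0,0,0.3],[0.025,0,-0.08,0,0,0,0.3],[0.032,0,-0.1,0,0,0,0.3],[0.046,0,-0.134,0,0,0,0.3],[0.065,0,-0.167,0,0,0,0.3],[0.087,0,-0.199,0,0,0,0.3],[0.087,0,-0.199,0,0,0,0.3]]'
python3 - <<'E'
from h import *
cv2.imwrite("pics/s2.png",get_image("scene")[:,:,::-1])
E
```

```text
clock: 4.25
ee_pos: [0.4776, -0.0564, 0.2038]
eef_rot: [3.141, -0.072, -0.01]
contact_force: [-30.9, 4.0, 20.9]
width: 0.0388
grip_force: 49.3
```

View pics/s2.png

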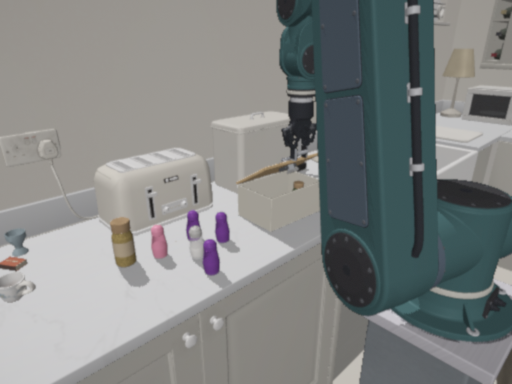

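The lid is ajar at about 0.4 rad and still held. The 37 N force shows I'm pushing inward along the paddle, so I'll shift the arc slightly outward.

```bash
python3 -m pendant '[[0.008,0,-0.02,0,0,0,0.3],[0.02,0,-0.036,0,0,0,0.3],[0.032,0,-0.05,0,0,0,0.3],[0.045,0,-0.062,0,0,0,0.3],[0.06,0,-0.074,0,0,0,0.3],[0.076,0,-0.086,0,0,0,0.3],[0.092,0,-0.097,0,0,0,0.3],[0.108,0,-0.107,0,0,0,0.3],[0.108,0,-0.107,0,0,0,0.3],[0.108,0,-0.107,0,0,0,0.3]]'
```

```text
clock: 5.3
ee_pos: [0.5346, -0.0592, 0.2559]
eef_rot: [-3.14, 0.072, 0.001]
contact_force: [0.3, 5.3, -4.9]
width: 0.0389
grip_force: 50.7
```

```bash
python3 -m pendant '[[0.017,0,-0.009,0,0,0,0.3],[0.034,0,-0.018,0,0,0,0.3],[0.052,0,-0.026,0,0,0,0.3],[0.07,0,-0.032,0,0,0,0.3],[0.09,0,-0.038,0,0,0,0.3],[0.108,0,-0.042,0,0,0,0.3],[0.127,0,-0.045,0,0,0,0.3],[0.146,0,-0.047,0,0,0,0.3],[0.165,0,-0.048,0,0,0,0.3],[0.175,0,-0.048,0,0,0,0.3]]'
```

```text
clock: 6.3
ee_pos: [0.622, -0.0632, 0.2808]
eef_rot: [-3.141, 0.072, 0.0]
contact_force: [-7.1, 5.5, 12.2]
width: 0.039
grip_force: 60.2
```

```bash
python3 -m pendant '[[0,0,0,0,0,0,0.9],[0,0,0,0,0,0,0.9],[0,0,0,0,0,0,0.9],[0,0,-0.07,0,0,0,0.9],[0,0,-0.14,0,0,0,0.9],[-0.09,0,-0.14,0,0,0,0.9],[-0.17,-0.03,-0.14,0,0,0,0.9],[-0.24,-0.09,-0.14,0,0,0,0.3],[-0.3,-0.14,-0.14,0,0,0,0],[-0.3,-0.14,-0.14,0,0,0,0]]'
python3 - <<'E'
from h import *
cv2.imwrite("pics/s3.png",get_image("scene")[:,:,::-1])
p=tw([-.04,.07,.215]);rel(p,YAW);rel(tw([.08,.07,.215]),YAW)
E
```

```text
clock: 7.3
ee_pos: [0.4722, 0.0155, 0.3517]
eef_rot: [3.141, -0.069, 0.003]
contact_force: [-0.5, -0.5, 0.4]
width: 0.0335
grip_force: 0.0
from [0.4739 0.0144 0.3513] rel [ 8.340e-02  1.300e-03  2.727e-01  1.000e-04 -6.000e-04  5.000e-04]
from [0.4739 0.0144 0.3513] rel [ 3.234e-01  1.700e-03  2.732e-01  1.000e-04 -6.000e-04  5.000e-04]
```

View pics/s3.png

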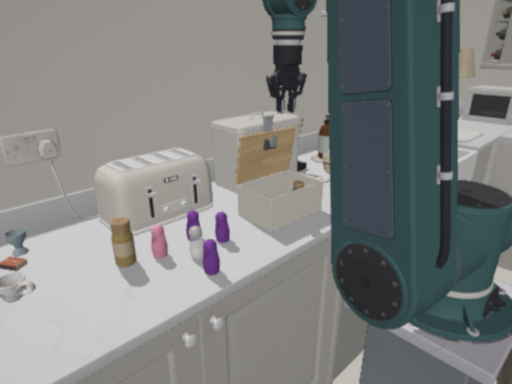

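The lid stands at about 1.25 rad with the paddle free. Next I push it from the inside with shut fingers, beside the paddle.

```bash
python3 -m pendant '[[0.0,0,0.09,0,0,0,0],[0.0,0,0.18,0,0,0,0],[0.02,0,0.25,0,0,0,0],[0.06,0,0.272,0,0,0,0],[0.1,0,0.272,0,0,0,0],[0.13,0,0.272,0,0,0,0],[0.16,0,0.272,0,0,0,0],[0.19,0,0.272,0,0,0,0],[0.22,0,0.272,0,0,0,0],[0.24,0,0.272,0,0,0,0]]'
python3 -m pendant '[[0.02,0,0,0,0,0,0],[0.04,0,0,0,0,0,0],[0.06,0,0,0,0,0,0],[0.075,0,0,0,0,0,0],[0.085,0,0,0,0,0,0],[0.085,0,0,0,0,0,0],[0.085,0,0,0,0,0,0],[0.085,0,0,0,0,0,0],[0.085,0,0,0,0,0,0],[0.085,0,0,0,0,0,0]]'
python3 - <<'E'
from h import *
p=R.from_euler('z',-YAW).apply(state()["ee_pos"]-TIN);print(p)
cv2.imwrite("pics/s4.png",get_image("scene")[:,:,::-1])
E
```

```text
clock: 8.35
ee_pos: [0.5964, 0.0071, 0.2136]
eef_rot: [3.141, -0.073, -0.001]
contact_force: [-2.4, -0.3, 0.7]
width: 0.0001
grip_force: 0.0
clock: 9.35
ee_pos: [0.6376, 0.0059, 0.2145]
eef_rot: [3.141, -0.072, 0.0]
contact_force: [0.1, -0.9, -0.1]
width: 0.0001
grip_force: 0.0
[0.08193096 0.06979048 0.21445081]
```

View pics/s4.png

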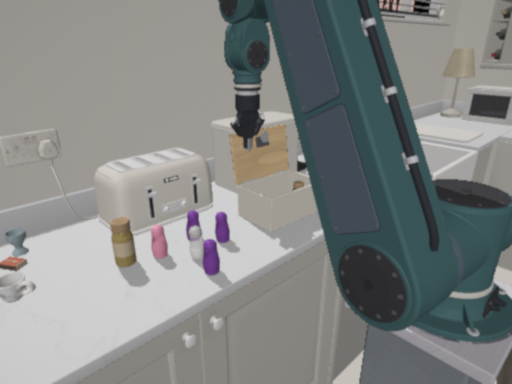

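The lid looks upright or slightly past it. A few more millimetres add margin, then I back off, rise and head for the shaker.

```bash
python3 -m pendant '[[0.004,0,0,0,0,0,0],[0.008,0,0,0,0,0,0],[0.008,0,0,0,0,0,0],[0.008,0,0,0,0,0,0],[-0.06,0,0,0,0,0,0],[-0.16,0,0,0,0,0,0],[-0.25,0,-0.05,0,0,0,0.3],[-0.3,0,-0.1,0,0,0,0.8],[-0.3,-0.08,-0.1,0,0,0,0.8],[-0.3,-0.16,-0.1,0,0,0,0.8]]'
python3 - <<'E'
from h import *
for yaw in (np.radians(17),): rel([.47,.30,.26],yaw)
T=cam("top");im=get_image("top");cv2.imwrite("pics/t5.png",im[:,:,::-1])
cv2.imwrite("pics/t5c.png",cv2.resize(im[100:250,230:380,::-1],(600,600),interpolation=2))
E
```

```text
clock: 10.4
ee_pos: [0.4909, 0.0758, 0.2657]
eef_rot: [-3.127, 0.03, -0.005]
contact_force: [0.9, -0.5, -0.8]
width: 0.0583
grip_force: 0.0
from [0.4909 0.0758 0.2657] rel [-0.0505 -0.4473  0.0176 -0.0043 -0.0016 -0.1006]
```

View pics/t5c.png

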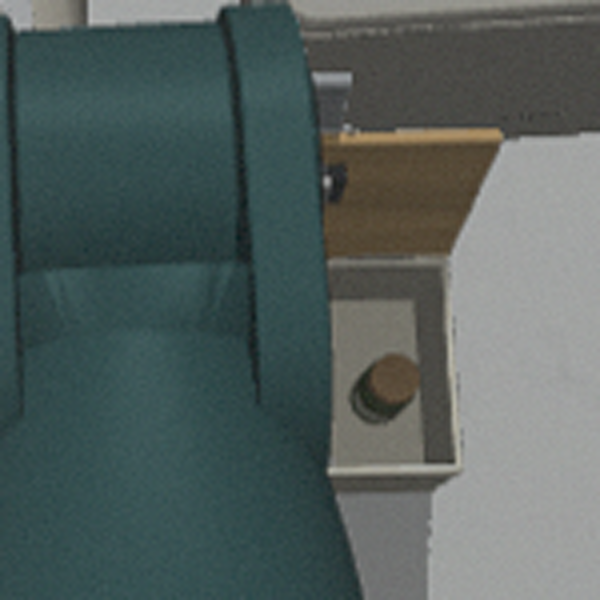

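The picture shows the open lid (right end of its top edge at crop (502,138)) and the packed jar at crop (376,403), in the right front part of the tin.

```bash
python3 -m pendant '[[-0.01,-0.08,0.005,0,0,-0.03,0.8],[-0.02,-0.16,0.01,0,0,-0.06,0.8],[-0.03,-0.24,0.015,0,0,-0.1,0.8],[-0.04,-0.32,0.018,-0.004,-0.0016,-0.1,0.8],[-0.05,-0.4,0.018,-0.004,-0.0016,-0.1,0.8],[-0.05,-0.447,0.018,-0.004,-0.0016,-0.1,0.8],[-0.05,-0.447,0.018,-0.004,-0.0016,-0.1,0.8],[-0.05,-0.447,0.018,-0.004,-0.0016,-0.1,0.8],[-0.05,-0.447,0.018,-0.004,-0.0016,-0.1,0.8],[-0.05,-0.447,0.018,-0.004,-0.0016,-0.1,0.8]]' 25
python3 - <<'E'
from h import *
T=cam("top"); tin=lambda p:R.from_euler('z',-YAW).apply(p-TIN)
print("lid edge",tin(onz(T,(355.5,134.5),.268)),tin(onz(T,(355.5,134),.263)),"jar base",tin(onz(T,(324,200.75),.01)),"cap",tin(onz(T,(230+393/4,100+375/4),.09)))
c=cam("wrist");im=get_image("wrist");cv2.imwrite("pics/w6.png",im[:,:,::-1])
print(state()["ee_pos"],[proj(c,[.5150,.3015,z]) for z in(0,.074,.09)])
E
```

```text
clock: 11.45
ee_pos: [0.4822, 0.2661, 0.2585]
eef_rot: [-3.07, -0.532, 0.012]
contact_force: [-0.7, 0.2, 0.2]
width: 0.0683
grip_force: 0.0
lid edge [ 0.10648263 -0.12282728  0.268     ] [ 0.10972471 -0.12438863  0.263     ] jar base [-0.01368374 -0.08179225  0.01      ] cap [-0.00823438 -0.0802951   0.09      ]
[0.48212035 0.26621365 0.25852526] [array([245.31925883, 125.97480653]), array([241.25261446, 132.94068938]), array([240.13122733, 134.86154862])]
```

View pics/w6.png

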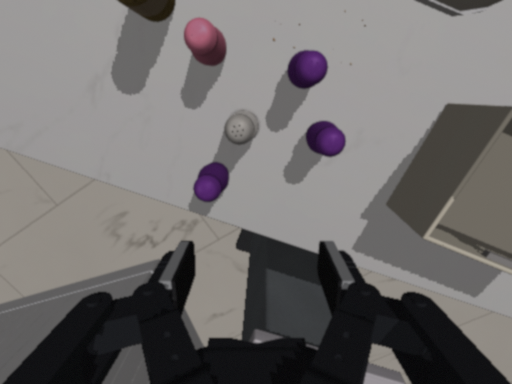

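The salt's cap is in the open at (239,129). The purple neighbours at (211,182) and (325,138) are clear of where the fingers will go down, and the lid measures about 1.73 rad.

Run:
```python
from h import *
c=cam("wrist");im=get_image("wrist")
for uv,z in(((239.5,128.5),.088),((244,126),.06)): p=onz(c,uv,z);print(p)
p=onz(c,(239.5,128.5),.088); rel([p[0],p[1],.15],np.radians(17)); rel([p[0],p[1],.041],np.radians(17))
```

```text
[0.5209739  0.30461063 0.088     ]
[0.52173871 0.30163947 0.06      ]
from [0.4821 0.2664 0.2585] rel [ 0.0997 -0.04    0.2179 -0.0085  0.0012  0.0149]
from [0.4821 0.2664 0.2585] rel [ 0.1004 -0.0341  0.4358 -0.0085  0.0012  0.0149]
```

```bash
python3 -m pendant '[[0.05,-0.02,0.05,-0.0085,0.001,0.015,0.8],[0.1,-0.038,0.1,-0.0085,0.001,0.015,0.8],[0.1,-0.038,0.16,-0.0085,0.001,0.015,0.8],[0.1,-0.038,0.21,-0.0085,0.001,0.015,0.8],[0.1,-0.038,0.218,-0.0085,0.001,0.015,0.8],[0.1,-0.038,0.218,-0.0085,0.001,0.015,0.8],[0.1,-0.038,0.218,-0.0085,0.001,0.015,0.8],[0.1,-0.038,0.218,-0.0085,0.001,0.015,0.8],[0.1,-0.038,0.218,-0.0085,0.001,0.015,0.8],[0.1,-0.038,0.218,-0.0085,0.001,0.015,0.8]]' 25
python3 - <<'E'
from h import *
rel([.521,.303,.041],np.radians(17))
c=cam("wrist");im=get_image("wrist");cv2.imwrite("pics/w7.png",im[:,:,::-1])
print([np.round(proj(c,[.521,.303,z])) for z in(0,.04,.074,.09)])
E
```

```text
clock: 12.55
ee_pos: [0.5302, 0.2798, 0.1503]
eef_rot: [-3.077, -0.53, 0.006]
contact_force: [0.2, -0.3, -0.5]
width: 0.0682
grip_force: 0.0
from [0.5302 0.2798 0.1503] rel [-0.0017 -0.0455  0.2196 -0.0063  0.0003  0.0142]
[array([236., 178.]), array([233., 190.]), array([229., 203.]), array([226., 210.])]
```

View pics/w7.png

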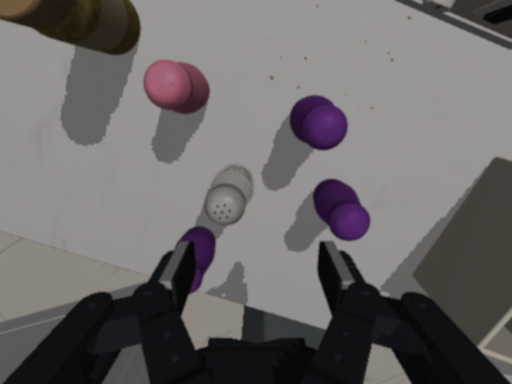

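The salt's cap is at (225,204), as predicted, but the arm stopped 23 mm short in y. I'll check the joints.

```bash
python3 - <<'E'
from h import *
s=state();print(s["qpos"],s["dq"],s["ee_pos"],s["eef_rot"])
E
python3 -m pendant '[[0,0,0,0,0,0.014,0.8],[0,-0.01,0,0,0,0.014,0.8],[0,-0.02,0,0,0,0.014,0.8],[0,-0.03,0,0,0,0.014,0.8],[0,-0.045,0,-0.006,0,0.014,0.8],[0,-0.045,0,-0.006,0,0.014,0.8],[0,-0.045,0,-0.006,0,0.014,0.8],[0,-0.045,0,-0.006,0,0.014,0.8],[0,-0.045,0,-0.006,0,0.014,0.8],[0,-0.045,0,-0.006,0,0.014,0.8]]' 25
python3 - <<'E'
from h import *
rel([.521,.303,.041],np.radians(17)); print(state()["qpos"])
E
```

```text
[ 0.34030604  0.42257305 -0.02724933  1.12176955  0.01974583  3.1405977 ] [-0.00195847  0.00340028 -0.00170451 -0.00149311 -0.00104681  0.00024055] [0.53011154 0.27982247 0.15011411] [-3.07690778 -0.5302205   0.00642909]
clock: 13.6
ee_pos: [0.5306, 0.2778, 0.1502]
eef_rot: [-3.078, -0.525, 0.008]
contact_force: [1.0, 0.9, -0.7]
width: 0.0685
grip_force: 0.0
from [0.5306 0.2778 0.1502] rel [-0.0009 -0.0497  0.2193 -0.0061  0.0008  0.0132]
[ 0.33704424  0.42271575 -0.02688946  1.12340815  0.01930912  3.14058575]
```

Joint 6 is at its limit. A tool yaw of 40° is within range and still clears the neighbours.

Run:
```python
from h import *
rel([.521,.303,.15],np.radians(40))
```

```text
from [0.5306 0.2778 0.1502] rel [-0.0014 -0.0539  0.0014 -0.0062 -0.0004 -0.1146]
```

```bash
python3 -m pendant '[[0,-0.01,0,0,0,-0.04,0.8],[0,-0.025,0,0,0,-0.08,0.8],[-0.001,-0.04,0,-0.006,0,-0.115,0.8],[-0.001,-0.054,0.001,-0.006,0,-0.115,0.8],[-0.001,-0.054,0.001,-0.006,0,-0.115,0.8],[-0.001,-0.054,0.001,-0.006,0,-0.115,0.8],[-0.001,-0.054,0.001,-0.006,0,-0.115,0.8],[-0.001,-0.054,0.001,-0.006,0,-0.115,0.8],[-0.001,-0.054,0.001,-0.006,0,-0.115,0.8],[-0.001,-0.054,0.001,-0.006,0,-0.115,0.8]]' 25
python3 - <<'E'
from h import *
rel([.521,.303,.041],np.radians(40)); print(state()["qpos"])
c=cam("wrist");im=get_image("wrist");cv2.imwrite("pics/w8.png",im[:,:,::-1])
print([np.round(proj(c,[.521,.303,z])) for z in(0,.04,.074,.09)])
# grey, bright low-saturation cap top: darker disc, print mask centroid
hsv=cv2.cvtColor(im,cv2.COLOR_RGB2HSV); pp=proj(c,[.521,.303,.085]).astype(int); print(hsv[pp[1]-40:pp[1]+40:8,pp[0]-40:pp[0]+41:8,2])
E
```

```text
clock: 14.6
ee_pos: [0.5212, 0.3031, 0.1502]
eef_rot: [-2.951, -1.075, -0.002]
contact_force: [-0.1, -0.4, 0.4]
width: 0.0681
grip_force: 0.0
from [0.5212 0.3031 0.1502] rel [-7.000e-04 -0.000e+00  2.184e-01 -2.000e-04 -5.000e-04  2.000e-04]
[ 3.91200355e-01  4.28095562e-01 -1.76389899e-02  1.12384460e+00
  8.90103120e-04  2.83388147e+00]
[array([256., 178.]), array([256., 189.]), array([256., 202.]), array([256., 210.])]
[[151 151 151 151  98 104 122 151 152 151 141]
 [151 151 106  96 118 126 127 136 152 111 101]
 [151 102 100 107  72  79 124 124 148 101 101]
 [108 102  98  97 121 127 116 121 136 101 102]
 [102 101  88 116 141 148 136 116 151 102 102]
 [102 101  86 117 135 136 133 112 151 150 151]
 [102 101 103  95 113 123 112 150 150 151 152]
 [102 135 150 151 119 114 150 151 150 151 151]
 [149 149 150 150 150 150 150 150 151 151 146]
 [149 149 149 150 151 151 150 150 150 126 101]]
```

Aligned, and the cap shows where predicted. Next I descend and grip.

```bash
python3 -m pendant '[[0.003,0,0.05,0,0,0,0.8],[0.003,0,0.1,0,0,0,0.8],[0.003,0,0.15,0,0,0,0.8],[0.003,0,0.19,0,0,0,0.8],[0.003,0,0.218,0,0,0,0.8],[0.003,0,0.218,0,0,0,0.8],[0.003,0,0.218,0,0,0,0.4],[0.003,0,0.218,0,0,0,0.3],[0.003,0,0.218,0,0,0,0.3],[0.003,0,0.218,0,0,0,0.3]]' 25
python3 -m pendant '[[0,0,0,0,0,0,0.3],[0,0,0,0,0,0,0.3],[0,0,0,0,0,0,0.3],[0,0,-0.02,0,0,0,0.3],[0,0,-0.06,0,0,0,0.3],[0,0,-0.12,0,0,0,0.3],[0,0,-0.2,0,0,0,0.3],[0,0,-0.28,0,0,0,0.3],[0,0,-0.34,0,0,0,0.3],[0,0,-0.36,0,0,0,0.3]]' 25
python3 - <<'E'
from h import *
cv2.imwrite("pics/s9.png",get_image("scene")[:,:,::-1])
p=tw([-.005,.03,0]); print(p); 
for z in (.22,.12,.049): rel([p[0],p[1],z],1.52)
E
```

```text
clock: 15.65
ee_pos: [0.5229, 0.3045, 0.0422]
eef_rot: [-2.951, -1.076, -0.005]
contact_force: [-0.2, -1.0, 8.0]
width: 0.0368
grip_force: 24.9
clock: 16.65
ee_pos: [0.523, 0.3044, 0.2252]
eef_rot: [-2.95, -1.076, -0.009]
contact_force: [1.1, 0.0, -0.1]
width: 0.0366
grip_force: 25.0
[ 0.5488848  -0.02980182  0.        ]
from [0.523  0.3044 0.2248] rel [-0.3908  0.5448  0.0079  0.001  -0.0016 -0.2612]
from [0.523  0.3044 0.2248] rel [-0.3919  0.5446  0.2078  0.001  -0.0016 -0.2612]
from [0.523  0.3044 0.2248] rel [-0.3927  0.5445  0.3498  0.001  -0.0016 -0.2612]
```

View pics/s9.png

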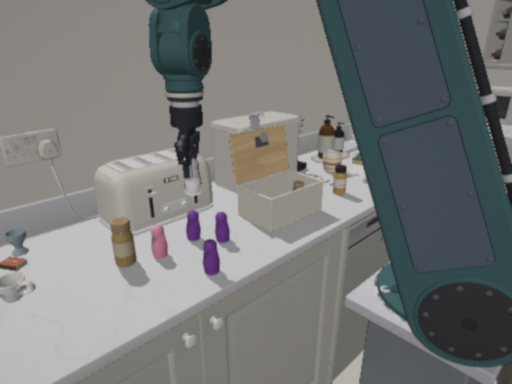

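The salt is held between the fingers at (193,185). I've now used up my picture views, so from here I check by numbers only. First, the height of the held shaker's bottom by image difference.

Run:
```python
from h import *
S=cam("scene");a=cv2.imread("pics/s9.png").astype(int);b=cv2.imread("pics/s4.png").astype(int)
for z in(.143,.163,.183,.21): print(z,proj(S,[.523,.3044,z]))
d=np.abs(a-b).sum(2)
for r in range(172,216,2): 
    x=np.where(d[r,165:225]>25)[0]; print(r,(x.min()+165,x.max()+165,len(x)) if len(x) else None)
```

```text
0.143 [191.98543288 206.99183663]
0.163 [191.4659296  199.79967586]
0.183 [190.93771607 192.48692783]
0.21 [190.21041871 182.41800303]
172 (np.int64(165), np.int64(224), 60)
174 (np.int64(165), np.int64(224), 60)
176 (np.int64(165), np.int64(224), 60)
178 (np.int64(165), np.int64(224), 59)
180 (np.int64(165), np.int64(224), 52)
182 (np.int64(165), np.int64(224), 55)
184 (np.int64(165), np.int64(224), 58)
186 (np.int64(165), np.int64(224), 58)
188 (np.int64(165), np.int64(224), 58)
190 (np.int64(165), np.int64(224), 54)
192 (np.int64(165), np.int64(224), 55)
194 (np.int64(165), np.int64(224), 58)
196 (np.int64(165), np.int64(224), 55)
198 (np.int64(165), np.int64(224), 58)
200 (np.int64(165), np.int64(224), 58)
202 (np.int64(165), np.int64(224), 60)
204 (np.int64(165), np.int64(224), 60)
206 (np.int64(165), np.int64(224), 60)
208 (np.int64(165), np.int64(224), 60)
210 (np.int64(165), np.int64(224), 60)
212 (np.int64(165), np.int64(224), 60)
214 (np.int64(165), np.int64(224), 60)
```

Run:
```python
import cv2,numpy as np
a=cv2.GaussianBlur(cv2.imread("pics/s9.png"),(3,3),0).astype(int);b=cv2.GaussianBlur(cv2.imread("pics/s3.png"),(3,3),0).astype(int)
d=a-b; d=np.abs(d-np.median(d[180:215,160:230],(0,1))).sum(2)
for r in range(176,216,2): print(r,''.join('#' if v>40 else '+' if v>20 else '.' for v in d[r,165:225]))
```

```text
176 .................+##########.+.+####+.......................
178 ..................+#######.#####+####.......................
180 .....................+++++#####.+####.......................
182 ....................############+.###+......................
184 ..................++.############.+##.......................
186 ..................+#.+###########...........................
188 .....................+###########...........................
190 ...................+#############...........................
192 ...................+################+.......................
194 .....................#############+.........................
196 ........................+++#####+...........................
198 ............................................................
200 ............................................................
202 ............................................................
204 ............................................................
206 ............................................................
208 ............................................................
210 ............................................................
212 ............................................................
214 ............................................................
```

The bottom's front rim is at row ~196, matching z ≈ 0.183, so the shaker hasn't slipped. I'll carry it over the tin.

```bash
python3 -m pendant '[[-0.01,0.014,0,0,0,-0.01,0.3],[-0.03,0.042,0,0,0,-0.03,0.3],[-0.06,0.083,0,0,0,-0.06,0.3],[-0.1,0.139,0,0,0,-0.09,0.3],[-0.14,0.195,0,0,0,-0.12,0.3],[-0.18,0.25,0.002,0,0,-0.15,0.3],[-0.22,0.306,0.004,0,0,-0.18,0.3],[-0.26,0.362,0.006,0,0,-0.21,0.3],[-0.29,0.404,0.007,0,0,-0.24,0.3],[-0.315,0.439,0.007,0.001,-0.0016,-0.261,0.3]]' 25
python3 - <<'E'
from h import *
p=tw([-.005,.03,0])
for z in (.22,.12,.0505): rel([p[0],p[1],z],1.52)
E
```

```text
clock: 17.7
ee_pos: [0.5423, 0.0332, 0.2163]
eef_rot: [-2.273, -2.165, 0.009]
contact_force: [-0.2, 0.2, -0.8]
width: 0.0367
grip_force: 25.0
from [0.5423 0.0332 0.2163] rel [-0.1252  0.0192 -0.0074 -0.0018  0.0006  0.0007]
from [0.5423 0.0332 0.2163] rel [-0.1248  0.0204  0.1926 -0.0018  0.0006  0.0007]
from [0.5423 0.0332 0.2163] rel [-0.1245  0.0212  0.3316 -0.0018  0.0006  0.0007]
```

```bash
python3 -m pendant '[[-0.03,0.006,0,-0.0018,0.0006,0,0.3],[-0.065,0.012,0,-0.0018,0.0006,0,0.3],[-0.1,0.018,0,-0.0018,0.0006,0,0.3],[-0.12,0.02,0,-0.0018,0.0006,0,0.3],[-0.125,0.02,0.01,-0.0018,0.0006,0,0.3],[-0.125,0.02,0.05,-0.0018,0.0006,0,0.3],[-0.125,0.02,0.09,-0.0018,0.0006,0,0.3],[-0.125,0.02,0.13,-0.0018,0.0006,0,0.3],[-0.125,0.02,0.15,-0.0018,0.0006,0,0.3],[-0.125,0.02,0.15,-0.0018,0.0006,0,0.3]]' 25
python3 - <<'E'
from h import *
p=tw([-.005,.03,0]); print(state()["qpos"])
for z in (.0505,): rel([p[0],p[1],z],1.52)
E
```

```text
clock: 18.7
ee_pos: [0.5486, -0.0277, 0.1413]
eef_rot: [-2.277, -2.163, 0.0]
contact_force: [0.3, 0.8, -0.0]
width: 0.0365
grip_force: 25.0
[-1.98959193e-01  3.47066704e-01 -1.74865590e-01  1.04947486e+00
  2.58752472e-04  1.42314524e+00]
from [ 0.5486 -0.0277  0.1413] rel [-4.200e-03  8.000e-04  1.815e-01 -2.000e-04 -1.000e-04 -2.000e-04]
```

```bash
python3 -m pendant '[[-0.004,0,0.03,0,0,0,0.3],[-0.004,0,0.06,0,0,0,0.3],[-0.004,0,0.09,0,0,0,0.3],[-0.004,0,0.12,0,0,0,0.3],[-0.004,0,0.145,0,0,0,0.3],[-0.004,0,0.16,0,0,0,0.3],[-0.004,0,0.168,0,0,0,0.3],[-0.004,0,0.172,0,0,0,0.3],[-0.004,0,0.174,0,0,0,0.3],[-0.004,0,0.174,0,0,0,0.3]]' 25
python3 -m pendant '[[0,0,0.001,0,0,0,0.3],[0,0,0.002,0,0,0,0.3],[0,0,0.003,0,0,0,0.3],[0,0,0.004,0,0,0,0.3],[0,0,0.005,0,0,0,0.3],[0,0,0.006,0,0,0,0.3],[0,0,0.006,0,0,0,0.3],[0,0,0.006,0,0,0,0.3],[0,0,0.006,0,0,0,0.3],[0,0,0.006,0,0,0,0.3]]' 25
```

```text
clock: 19.7
ee_pos: [0.5497, -0.0304, 0.0558]
eef_rot: [2.277, 2.162, 0.002]
contact_force: [0.9, 1.0, -1.3]
width: 0.0367
grip_force: 25.0
clock: 20.7
ee_pos: [0.5495, -0.0304, 0.0525]
eef_rot: [2.277, 2.163, 0.002]
contact_force: [-0.4, -0.5, -0.9]
width: 0.0368
grip_force: 25.0
```

Not in contact yet. I'll creep down until force shows.

```bash
python3 -m pendant '[[0,0,0.001,0,0,0,0.3],[0,0,0.002,0,0,0,0.3],[0,0,0.003,0,0,0,0.3],[0,0,0.004,0,0,0,0.3],[0,0,0.004,0,0,0,0.3],[0,0,0.004,0,0,0,0.3],[0,0,0.004,0,0,0,0.3],[0,0,0.004,0,0,0,0.3],[0,0,0.004,0,0,0,0.3],[0,0,0.004,0,0,0,0.3]]' 25
python3 -m pendant '[[0,0,0.001,0,0,0,0.3],[0,0,0.002,0,0,0,0.3],[0,0,0.003,0,0,0,0.3],[0,0,0.003,0,0,0,0.3],[0,0,0.003,0,0,0,0.3],[0,0,0.003,0,0,0,0.3],[0,0,0.003,0,0,0,0.3],[0,0,0.003,0,0,0,0.3],[0,0,0.003,0,0,0,0.3],[0,0,0.003,0,0,0,0.3]]' 25
```

```text
clock: 21.7
ee_pos: [0.5495, -0.0304, 0.0505]
eef_rot: [2.277, 2.163, 0.002]
contact_force: [-0.4, 0.7, -0.2]
width: 0.0366
grip_force: 25.0
clock: 22.7
ee_pos: [0.5497, -0.0306, 0.05]
eef_rot: [2.276, 2.162, 0.002]
contact_force: [-5.5, -0.3, 17.4]
width: 0.037
grip_force: 27.7
```

It touched down at z = 0.050, as predicted. I'll relieve the press, open and rise.

```bash
python3 -m pendant '[[0,0,-0.002,0,0,0,0.3],[0,0,-0.002,0,0,0,0.3],[0,0,-0.002,0,0,0,0.5],[0,0,-0.002,0,0,0,0.65],[0,0,-0.002,0,0,0,0.65],[0,0,-0.002,0,0,0,0.65],[0,0,-0.03,0,0,0,0.65],[0,0,-0.08,0,0,0,0.65],[0,0,-0.15,0,0,0,0.65],[0,0,-0.24,0,0,0,0.65]]' 25
python3 -m pendant '[[0,0,-0.1,0,0,0,0.65],[0,0,-0.2,0,0,0,0.65],[0,0.05,-0.25,0,0,0,0.65],[0,0.12,-0.25,0,0,0,0.65],[0,-0.05,-0.25,0,0,0,0.65],[0,-0.12,-0.25,0,0,0,0.65],[0,-0.2,-0.25,0,0,0,0.65],[0,-0.25,-0.25,0,0,0,0.65],[0,-0.25,-0.25,0,0,0,0.65],[0,-0.25,-0.25,0,0,0,0.65]]'
python3 - <<'E'
from h import *
print(state()["ee_pos"])
T=cam("top");S=cam("scene");t=get_image("top")[:,:,::-1];s=get_image("scene")[:,:,::-1]
cv2.imwrite("pics/t10.png",t);cv2.imwrite("pics/s10.png",s)
p=tw([-.005,.03,0]); W=cam("wrist");cv2.imwrite("pics/w10.png",get_image("wrist")[:,:,::-1])
for n,c in(("T",T),("S",S),("W",W)): print(n,[np.round(proj(c,p+[0,0,z])) for z in(.008,.082,.098)],"jar",np.round(proj(c,tw([-.012,-.081,.092]))))
u,v=proj(T,p+[0,0,.09]).astype(int); h=cv2.cvtColor(t,cv2.COLOR_BGR2GRAY); print(h[v-16:v+24:2,u-20:u+22:2])
E
```

```text
clock: 23.7
ee_pos: [0.5484, -0.0301, 0.1692]
eef_rot: [-2.277, -2.163, 0.0]
contact_force: [0.7, 0.1, -0.7]
width: 0.0557
grip_force: 0.0
clock: 24.7
ee_pos: [0.4241, -0.0239, 0.2942]
eef_rot: [2.276, 2.162, 0.003]
contact_force: [0.6, -0.7, 0.1]
width: 0.0556
grip_force: 0.0
[ 0.42410164 -0.02389505  0.2942167 ]
T [array([288., 199.]), array([290., 194.]), array([291., 193.])] jar [329. 195.]
S [array([274., 213.]), array([274., 192.]), array([274., 188.])] jar [299. 182.]
W [array([335., 152.]), array([350., 163.]), array([355., 166.])] jar [339. 243.]
[[115 120 117 117 113 116 114 117 114 115 115 104  31  36  49  65  67  72
   74  71  72]
 [117 113 119 113 117 118 115 117 116 115 117  54  31  35  50  68  68  72
   72  70  73]
 [113 115 117 114 118 115 118 113 115 115 118  36  32  34  55  64  70  71
   71  73  71]
 [118 115 117 118 113 116 116 118 118 117 114  29  34  43  60  49  71  67
   71  69  70]
 [117 118 116 117 115 115 118 117 114 116 110  35  36  47  63  42  74  70
   76  69  72]
 [119 117 115 116 120 116 116 115 117 116 116  27  39  47  57  51  70  74
   69  70  70]
 [11
[... 542 characters left out ...]
7 118 118 119 117 119  94 116  29  37  53  45  61  69  72  73
   72  68  73]
 [119 115 117 118 117 115 117 115 113  93  36  41  53  39  67  72  72  74
   70  72  71]
 [115 119 117 116 119 114 117 115 120 109  29  40  44  40  64  71  70  70
   71  71  69]
 [118 117 116 114 115 117 117 119 117  88  34  48  49  35  74  70  70  69
   73  70  71]
 [117 119 119 115 117 116 115 116 117  75  34  47  41  45  72  71  73  69
   71  74  73]
 [117 116 118 115 118 117 118 120 117  65  39  48  39  53  72  72  73  73
   71  71  69]
 [115 117 118 117 117 115 116 118 117  95  38  47  38  60  71  68  73  68
   69  73  71]
 [120 120 118 115 119 117 117 115 117 106  39  44  40  66  70  72  71  69
   74  74  72]]
```

The arm blocks the top view, but the wrist camera sees both items. I'll check them numerically there.

Run:
```python
from h import *
W=cam("wrist");im=get_image("wrist");g=cv2.cvtColor(im,cv2.COLOR_RGB2GRAY);hsv=cv2.cvtColor(im,cv2.COLOR_RGB2HSV)
tin=lambda p:R.from_euler('z',-YAW).apply(p-TIN)
x0,y0=295,105;roi=cv2.medianBlur(g,3)[y0:y0+110,x0:x0+120]
c=cv2.HoughCircles(roi,cv2.HOUGH_GRADIENT,1.2,12,param1=60,param2=14,minRadius=8,maxRadius=32)
if c is not None:
  for q in c[0][:5]: u=(q[0]+x0,q[1]+y0);print("circ",np.round(u),q[2],"z.096",tin(onz(W,u,.096))[:2],"z.01",tin(onz(W,u,.01))[:2])
print(g[y0:y0+110:5,x0:x0+120:5])
m=cv2.inRange(hsv,(5,70,50),(22,255,255))
for k in cv2.findContours(m,0,1)[0]:
  if cv2.contourArea(k)>150:
    (u,r)=cv2.minEnclosingCircle(k);print("wood",u,r,cv2.boundingRect(k),tin(onz(W,u,.092)))
```

```text
circ [347. 167.] 13.16 z.096 [-0.01347446  0.02882673] z.01 [0.01537441 0.00711934]
circ [324. 137.] 28.640001 z.096 [-0.04481624  0.06622547] z.01 [-0.02388154  0.05396171]
circ [336. 157.] 12.08 z.096 [-0.02808676  0.04110816] z.01 [-0.00292767  0.02250198]
circ [356. 154.] 15.200001 z.096 [-0.00480806  0.04548969] z.01 [0.02622917 0.02798989]
circ [312. 180.] 17.960001 z.096 [-0.05601342  0.0118149 ] z.01 [-0.03790615 -0.01418819]
[[ 73 208 139 139 138 137 138 138 138 137 137 137 137 137 137 136 136 136
  136 136  72  72  73  72]
 [ 74 208 138 139 138 138 138 138 137 138 137 136 137 136 137 137 137 136
  136 133  72  72  71  71]
 [ 76 205 139 139 138 137 138 138 138 137 137 137 137 138 137 136 136 135
  136 127  72  72  72  72]
 [ 78 205 139 139 138 138 138 138 137 138 137 138 137 137 137 137 136 135
  136 115  71  71  72  72]
 [ 79 201 139 138 138 137 138 138 138 137 136 136 137 137 137 137 136 136
  136  92  72  72  72  72]
 [ 82 192 138 138 138 137 138 138 138 137 136 137 137 136 136 136 136 136
  136  80  72  72  72  72]
 [ 86 184 137 137 138 138 138 137 138 137 136 137 137 13
[... 1090 characters left out ...]
37 137 137 137 136 136 136 136 136 106
   72  72  72  72  72  72]
 [189 145 137 136 137 136 136 137 136 136 136 137 136 136 135 135 136  84
   73  72  72  72  72  73]
 [195 145 136 136 136 136 136 137 136 136 136 136 136 136 136 136 136  75
   72  72  72  72  73  72]
 [199 145 136 136 136 136 130 114 133 136 136 136 136 136 136 136 135  72
   72  73  72  73  72  73]
 [202 145 136 136 136  74  82  96  89 125 136 136 136 136 136 136 134  72
   73  72  72  73  71  72]]
wood (341.2659606933594, 238.20213317871094) 14.249578475952148 (328, 224, 28, 29) [-0.01006048 -0.07377462  0.092     ]
wood (484.2954406738281, 225.0) 142.52426147460938 (408, 85, 104, 281) [ 0.18314373 -0.05472191  0.092     ]
```

```bash
python3 -m pendant '[[-0.06,0,0,0,0,0,0.65],[-0.14,0,0,0,0,0,0.65],[-0.22,-0.02,0,0,0,0,0.65],[-0.3,-0.04,0,0,0,0,0.65],[-0.38,-0.06,0,0,0,0,0.65],[-0.46,-0.1,0,0,0,0,0.65],[-0.54,-0.14,0,0,0,0,0.65],[-0.62,-0.18,0,0,0,0,0.65],[-0.7,-0.22,0,0,0,0,0.65],[-0.7,-0.22,0,0,0,0,0.65]]'
python3 - <<'E'
from h import *
tin=lambda p:R.from_euler('z',-YAW).apply(p-TIN)
print(state()["ee_pos"])
T=cam("top");S=cam("scene");t=get_image("top")[:,:,::-1].copy();s=get_image("scene")[:,:,::-1].copy()
cv2.imwrite("pics/t11.png",t);cv2.imwrite("pics/s11.png",s)
for z in(.008,.05,.082,.098): print(z,np.round(proj(T,[.5495,-.0305,z]),1),np.round(proj(S,[.5495,-.0305,z]),1))
h=cv2.cvtColor(t,cv2.COLOR_BGR2GRAY); print("top rows 176..214, cols 270..310");print(h[176:216:2,270:310:2])
g=cv2.cvtColor(s,cv2.COLOR_BGR2GRAY); print("scene rows 180..206 cols 258..310");print(g[180:206,258:312:2])
E
```

```text
clock: 25.9
ee_pos: [0.2946, -0.372, 0.2926]
eef_rot: [2.282, 2.158, 0.001]
contact_force: [0.1, 0.2, -0.5]
width: 0.0555
grip_force: 0.0
[ 0.29462201 -0.37204805  0.29257941]
0.008 [288.5 198.7] [273.7 212.8]
0.05 [289.7 196. ] [274.  201.2]
0.082 [290.7 193.8] [274.2 192.2]
0.098 [291.2 192.7] [274.3 187.6]
top rows 176..214, cols 270..310
[[ 97  95  96 100  97  96  98  96 100 100  99 103  98 102 104 101 102 105
  101 102]
 [105 102 105 104 103 103 106 107 105 102 104 106 105 107 107 102 103 104
  106 108]
 [106 106 104 104 106 105 108 107 103 103 106 106 101 103 104 102 104 104
  105 102]
 [106 103 103 106 105 100 107 105 102 101 107 103 106 103 105 109 103 104
  105 106]
 [106 108 105 104 102 105 105 104  99 103 105 105 102 105 106 103 103 103
  105 105]
 [106 105 105 106 104 105 105 105 105 106 108 103 102 107 102 102 107 105
  104 102]
 [108 107 104 106 103 105 105 104 106 103 106 106 107 107 104 106 105 104
  105 104]
 [104 102 101 104 105 106 107 102 106 108  81  65  72  95 107 105 103 104
  105 103]
 [107 107 106 105 105 104 103 104 108  84  83  85  73  70  93 104 102 105
  
[... 3217 characters left out ...]
 141 141 141 141 142]
 [144 144 145 144 144 145 151 149 142 142 141 142 142 141 141 142 141 142
  141 141 142 142 141 141 141 141 142]
 [144 144 145 144 144 144 146 145 142 141 141 141 141 142 141 142 141 141
  141 141 142 142 141 142 142 141 141]
 [144 144 144 144 145 144 146 144 142 142 142 141 141 142 142 141 142 141
  141 141 141 141 142 141 142 142 142]
 [144 144 144 144 144 144 146 145 142 141 141 141 142 141 142 142 141 142
  141 142 142 142 142 142 141 141 141]
 [144 144 144 144 144 144 146 144 142 142 142 141 141 141 141 141 141 141
  141 141 141 142 141 142 141 141 141]
 [144 144 144 144 144 144 145 144 142 141 141 142 142 141 141 142 142 141
  141 142 141 142 142 141 141 142 141]]
```

The cap shows at (276,187) in the scene view and about (293,195) in the top view. The base outline has the same 2 px offset, so the shaker stands upright. One last check of the lid and jars, then I hand in.

Run:
```python
from h import *
tin=lambda p:R.from_euler('z',-YAW).apply(p-TIN)
T=cam("top");t=cv2.imread("pics/t11.png");hsv=cv2.cvtColor(t,cv2.COLOR_BGR2HSV)
m=cv2.inRange(hsv,(8,70,60),(28,255,255))
xs=[]
for k in cv2.findContours(m,0,1)[0]:
    if cv2.contourArea(k)>40:
        b=cv2.boundingRect(k);print(b)
        if b[2]>60: xs=[tin(onz(T,(b[0]+b[2]/2,b[1]+1),.268))[0]]; print("edge x",xs)
if xs and xs[0]>.09: print(sign_off())
```

```text
(391, 193, 12, 15)
(323, 189, 12, 12)
(114, 170, 22, 16)
(260, 132, 95, 33)
edge x [np.float64(0.11323172133019466)]
the job is handed in; nothing more can be done
None
```

The job is handed in with no verdict returned: by my measurements the lid is at about 1.7 rad, the salt shaker stands upright on the tin floor beside the packed jar, and the other jars look unmoved; I viewed 12 pictures, over the limit of 10.

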